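# Turn the mended bowl round on its ratchet stand

### The job

The mended green bowl on the ratchet turning stand has to be brought round until its white fill faces the red index post. Flip the pawl over by its yellow ball so that it leans the other way and drives the wheel counterclockwise seen from above, then swing the orange-handled lever back and forth to turn it, without touching the wheel, its pins or the bowl. Let go of the lever at the end.

Things in the scene. Friction and masses are not known exactly. Their poses are not given: they have to be found in the camera images.
- stand: Ratchet turning stand: fixed grey round base, 190 mm across, 16 mm high. Origin: on its upright axle, at the bench top; z up. Its -x axis, roughly towards the robot, is the middle of the lever's swing; at +x, 143 mm from the axle, stands the red index post, 101 mm high. (The plain banding wheel with the blue bowl is another thing, not part of the job.)
- turntable (a joint): Turn of the wheel and green bowl about the stand's axle (rad), counterclockwise from above positive; 0 when the bowl's white fill, and the white stripe on the wheel in line with it, point at the red index post. Starts between -2.0 and -1.6; end stops at -2.3 and 0.6. Stiff (0.25 N m): stays where it is left.
- wheel: Dark grey wheel, 230 mm across, top 46 mm above the bench, with 20 upright steel pins 18 degrees apart on a 100 mm radius (8 mm thick, tops 58 mm above the bench). The green bowl is fixed at its middle (114 mm across at the rim, rim 116 mm above the bench). Origin: on the axle at the bench top; x points to the white fill, z up.
- lever_knob (a point): Centre of the top of the upright round orange handle, 22 mm across, 30 to 100 mm above the bench, 200 mm from the axle at the end of the lever. x points level to the axle, z up. The lever, a flat bar 20 to 30 mm above the bench, swings about the axle 0.7 rad either way from the stand's -x axis and stays where left (0.15 N m). A post on it 138 mm from the axle, 89 mm high, carries the pawl.
- pawl (a joint): Lean of the direction pawl (rad), a rocker with two brass legs and a yellow ball on top; 0: ball upright. Falls to either side by its weight (0.02 N m) and rests at 0.56, or down to 0.25 with a leg on a pin. Positive (ball to -y of lever_knob): drives the wheel when the lever swings counterclockwise, trails over the pins on the way back, up to 18 degrees lost per reversal. Starts negative.
- pawl_ball (a point): Centre of the pawl's yellow ball, 26 mm across, on a stem 45 mm above the pawl's pivot; it moves with the pawl. The pivot is 82.5 mm above the bench, on the lever's centre line, 95 mm from the axle, and lies along the lever; so the ball tips across the lever, 24 mm either side, its centre 120 mm above the bench at full lean.

How it is judged:
On the way:
1. the pawl is flipped over to lean the positive way (counterclockwise drive) (value of joint pawl above 0.15 rad), for 0.2 s.
At the end, for the whole second after the job is handed in: The white fill faces the red index post within 0.2 rad (11 degrees) and the wheel is at rest (value of joint turntable between -0.2 and 0.2 rad and velocity of joint turntable between -0.05 and 0.05 rad/s); the robot touches nothing.
It fails at once if the robot pushes on the wheel, its pins or the bowl (over 1 N) (contact force between wheel and the fingers above 1 N or contact force between wheel and the arm above 1 N).
It also fails if it takes over 61 s, if anything falls off the work surface, if the arm or the gripper's body presses on something with over 40 N, if the wrist force passes 120 N, or if a joint passes its speed limit or range.

### The arm

A 7-joint arm with a two-finger parallel gripper is mounted at the origin on the work surface. World frame = base frame: x ahead of the robot, y to its left, z up, the work surface at z = 0. Lengths are in m, angles in rad, forces in N, time in s.
With the tool pointing down it reaches from about 0.35 to 0.775 m from the base axis. Payload 3.1 kg.
Tool frame: the origin (TCP) lies midway between the tips of the shut fingers; the grasp point (between the pads) lies 19 mm behind it; z points along the fingers, y is the direction in which the jaws open and shut (so a half turn about z gives the same grasp; the last joint's range is limited). The gripper opens to 85 mm and grips with 20 to 120 N. Pads are 22 mm wide; open, the fingers measure 114 mm over their backs; the gripper's body (76 mm by 85 mm) begins 54 mm behind the grasp point. The pads swing forward as they close: fully open they stand 13 mm farther back than shut.
Start: joints at [-1.297, 0.311, 0.014, 1.512, -0.004, 1.319, -0.027], TCP at [0.171, 0.523, 0.231] pointing down, gripper open.
Joint ranges: [-2.7, 2.7], [-0.3, 1.91], [-1.27, 1.3], [0.12, 2.57], [-1.44, 4.58], [0.2, 2.03], [-3.05, 3.05]. Speed limits (rad/s): [2.79, 2.79, 3.14, 3.14, 3.14, 3.14, 3.14].

### API

Orientations are given as a unit quaternion [w, x, y, z].
In Python, from workcell import get_state, capture, camera_params, job_done gives the robot as it stands.
- The arm moves only by the tool servo_tool, never from a script. Its argument "commands" is a list that holds one entry, the list of rows, each a list of 5 numbers: the shift along the tool's x, y, z in units of 30 mm (1.0 is 30 mm), then the turn about the tool's z in units of 8 degrees (1.0 is 8 degrees), then the finger opening in mm, from 0 to 85.4. A call has 1 to 20 rows; each row is the pose to reach, as a shift and turn from the pose commanded when the call began, along the tool's axes at that moment; what a row does not reach only later rows make up. A row lasts 1/8 s, in which the tool goes at most 62.5 mm and 10.7 degrees, less where a joint would pass 70% of its speed; a pose out of reach is approached as far as the arm can. A call with a gripper value outside its range is refused whole. The fingers move at their own pace and stop on an object; "squeeze" is the grip in N (left out, the last holds). Time passes only in rows, so rows that repeat a pose let the fingers close. It gives the time, the measured TCP pose, the force and the opening at its end, in the units of the state.
- get_state(): the state, without advancing time (a new reading comes with each control period).
- capture(name): name is "side" or "top"; returns the picture (480x640x3 uint8, blue, green, red); there is no depth.
- camera_params(name): a dict with "intrinsics" (3x3 intrinsics, pixels), "rvec" (rotation vector, rad) and "tvec" (3), from world to camera coordinates, as OpenCV has them. Camera axes: x right, y down, z forward; pixel columns grow to the right and rows downward; lengths in m; the calibration is good to about 2 mm. A picture is of the moment at which its call begins. camera_params takes no time and is no camera call.
- job_done(): hands the job in, once; it reports no verdict.
The state is a dict: "t": time; "qpos": joint angles; "qd": joint speeds; "tau": joint torques, N m; "tool_pos": TCP position; "ee_rot": TCP orientation; "ft_force": force on the tool from outside, world axes, zero at the start; "torque": the same for the moment, N m; "finger_gap": finger opening in m.
Only numpy, scipy, OpenCV 4.12 (cv2) and the standard library are available. Lean on these libraries where they do the work, as an engineer would, in place of code of your own. Each camera call takes 0.05 s, during which the arm holds its last target. There are 200 camera calls.

## Working session

There is one attempt and no reset: what is moved stays moved. The work goes in short steps, Python scripts to look and compute and a tool call to move; the robot and the scene stay as the last step left them, time stands still between calls to the robot, and variables do not carry over. Pictures are saved under pics/ and viewed, about 8 in all and at most 12, crops included, and the job is handed in when it is done.

Besides the shell and the picture viewer there is one more tool, called after ">>>" as a command line: name --argument value ..., lists and objects as JSON in quotes. servo_tool: Moves the arm, as the interface text tells. Its arguments: {"type":"object","properties":{"commands":{"type":"array"},"squeeze":{"type":"number"}},"required":["commands"]}

```bash
mkdir -p pics; python3 - <<'E'
from workcell import *
import cv2,numpy as np
for n in("top","side"):
    cv2.imwrite(f"pics/{n}0.png",capture(n)); p=camera_params(n)
    R=cv2.Rodrigues(np.array(p['rvec'],float))[0]; print(n,p, -R.T@np.array(p['tvec']).ravel())
s=get_state();print(s['tool_pos'],s['ee_rot'],s['t'],s['finger_gap'])
E
```

```text
top {'intrinsics': array([[606.86227768,   0.        , 327.24656238],
       [  0.        , 606.86227768, 241.14992311],
       [  0.        ,   0.        ,   1.        ]]), 'rvec': array([ 2.15626875, -2.19782237,  0.12748082]), 'tvec': array([0.02680537, 0.60405302, 0.71260426])} [0.52970266 0.02789672 0.76944154]
side {'intrinsics': array([[479.63808702,   0.        , 320.98862869],
       [  0.        , 479.63808702, 231.87168034],
       [  0.        ,   0.        ,   1.        ]]), 'rvec': array([ 0.38056458, -2.7042463 ,  1.24552125]), 'tvec': array([0.59828949, 0.17050975, 0.59327584])} [0.46542217 0.49499915 0.52664804]
[0.17059853 0.52219045 0.23033809] [-1.16881183e-04  1.57194773e-01  9.87567068e-01 -1.03711140e-03] 0.1 0.08546856964054607
```

View pics/top0.png

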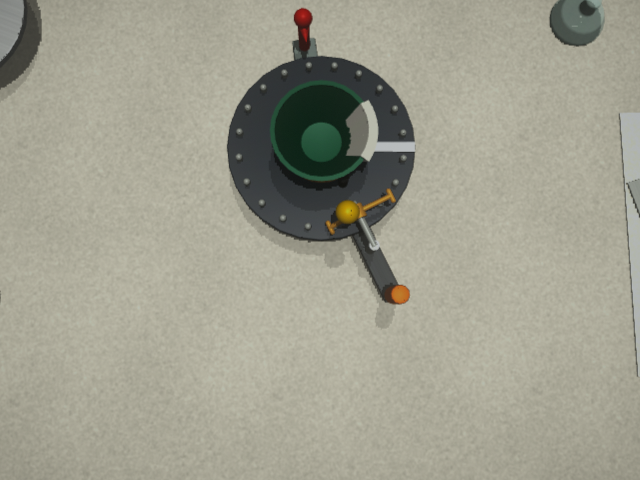

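View pics/side0.png

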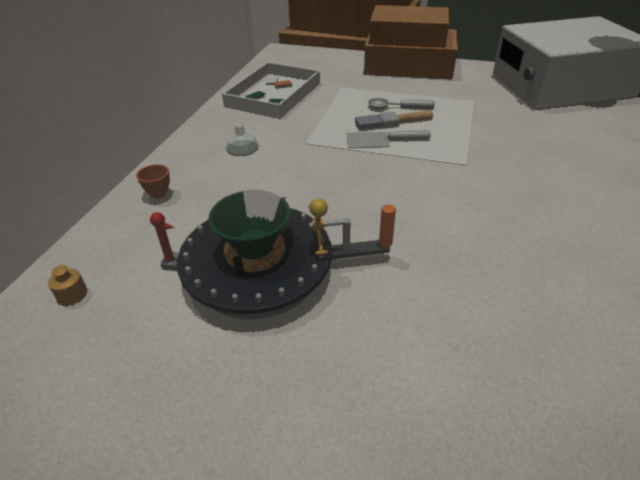

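```bash
cat > h.py <<'E'
from workcell import *
import cv2,numpy as np
def back(n,uv,z):
    p=camera_params(n);R=cv2.Rodrigues(p['rvec'])[0];t=p['tvec'].ravel()
    d=R.T@np.linalg.solve(p['intrinsics'],[uv[0],uv[1],1]);c=-R.T@t
    return c+d*(z-c[2])/d[2]
def proj(n,P):
    p=camera_params(n);return cv2.projectPoints(np.array(P,float).reshape(-1,1,3),p['rvec'],p['tvec'],p['intrinsics'],None)[0][:,0]
def wrap(a): return (a+np.pi)%(2*np.pi)-np.pi
E
python3 - <<'E'
from h import *
im=cv2.imread('pics/top0.png');hsv=cv2.cvtColor(im,cv2.COLOR_BGR2HSV)
# wheel outline: dark pixels hull -> on plane z=.046
m=((hsv[...,2]<75)).astype(np.uint8);m[:, :200]=0;m[:,430:]=0;m[:50]=0;m[236:]=0
m=cv2.morphologyEx(m,cv2.MORPH_OPEN,np.ones((9,9)))
c=max(cv2.findContours(m,0,1)[0],key=cv2.contourArea);h=cv2.convexHull(c)
e=cv2.fitEllipse(h);print(e)
C=back('top',e[0],.046);print('axle',C,'r',e[1][0]/2*(.77-.046)/607)
C2=back('top',(321,148),.046);print(C2)
post=back('top',(303,17),.095);K=back('top',(400,294),.1);B=back('top',(347,212),.12);S=back('top',(414,147),.046)
for n,P in(('post',post),('K',K),('B',B),('S',S)):
    d=P-C2;print(n,P,np.hypot(*d[:2]),np.arctan2(d[1],d[0]))
E
```

```text
((319.2077941894531, 143.3035125732422), (170.61199951171875, 189.68898010253906), 80.1323013305664)
axle [0.72282041 0.02295246 0.046     ] r 0.10174883661160163
[0.71694586 0.02087971 0.046     ]
post [0.85971812 0.03931248 0.095     ] 0.14395724030579488 0.12839587524493815
K [ 0.5374585  -0.06248775  0.1       ] 0.19790361668329184 -2.706766426116792
B [ 0.62668021 -0.00518967  0.12      ] 0.09395477129128424 -2.860435750907119
S [ 0.71638205 -0.09260402  0.046     ] 0.11348512696356954 -1.5757644435795664
```

>>> servo_tool --commands '[[[-18.3,-10.7,0.5,-5.4,0],[-18.3,-10.7,0.5,-5.4,0],[-18.3,-10.7,0.5,-5.4,0],[-18.3,-10.7,0.5,-5.4,0],[-18.3,-10.7,0.5,-5.4,0],[-18.3,-10.7,0.5,-5.4,0],[-18.3,-10.7,0.5,-5.4,0],[-18.3,-10.7,0.5,-5.4,0],[-18.3,-10.7,0.5,-5.4,0],[-18.3,-10.7,0.5,-5.4,0],[-18.3,-10.7,0.5,-5.4,0],[-18.3,-10.7,0.5,-5.4,0],[-18.3,-10.7,2.0,-5.4,0],[-18.3,-10.7,3.0,-5.4,0],[-18.3,-10.7,3.9,-5.4,0],[-18.3,-10.7,3.9,-5.4,0]]]'

```text
t: 2.1
tool_pos: [0.5899, 0.0489, 0.1116]
ee_rot: [-0.003, -0.218, 0.976, 0.001]
ft_force: [-0.8, 0.1, 0.4]
finger_gap: 0.0002
```

>>> servo_tool --commands '[[[0,-0.5,0,0,0],[0,-0.9,0,0,0],[0,-1.2,0,0,0],[0,-1.4,0,0,0],[0,-1.6,0,0,0],[0,-1.8,0,0,0],[0,-2.0,0,0,0],[0,-2.2,0,0,0],[0,-2.3,0,0,0],[0,-2.3,0,0,0]]]'

```text
t: 3.35
tool_pos: [0.6224, -0.0157, 0.1143]
ee_rot: [0.0, -0.217, 0.976, -0.0]
ft_force: [-0.4, -0.2, 0.0]
finger_gap: 0.0001
```

```bash
python3 - <<'E'
from h import *
a=capture('top')[50:350,180:480];b=capture('side')[120:320,130:430]
cv2.imwrite('pics/f1.png',np.vstack([cv2.resize(a,(500,500)),])); cv2.imwrite('pics/f1.png',np.hstack([cv2.resize(a,(400,400)),cv2.resize(b,(400,267)) if 0 else cv2.copyMakeBorder(cv2.resize(b,(400,267)),0,133,0,0,0)]))
E
```

```text
(no output)
```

View pics/f1.png

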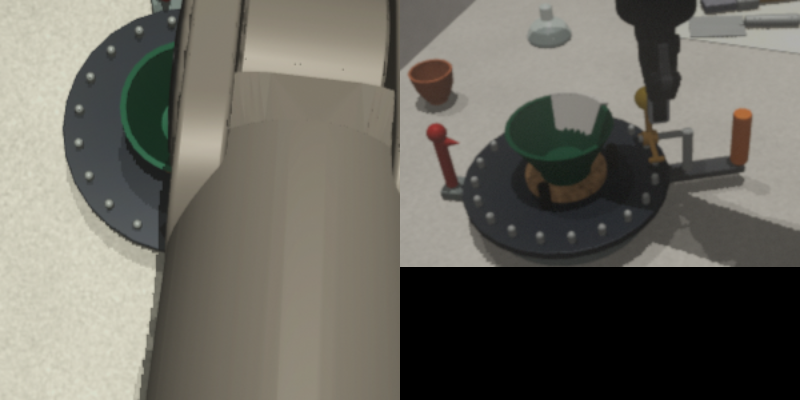

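>>> servo_tool --commands '[[[0,-0.2,0,0,0],[0,-0.4,0,0,0],[0,-0.4,0,0,0],[0,-0.2,-0.5,0,0],[0,-0.2,-2.0,0,0],[1.5,-0.2,-2.0,0,60],[3.3,-0.2,-2.0,0,60],[3.3,-0.2,-2.0,0,60],[3.3,-0.2,-2.0,0,60]]]'

```text
t: 4.58
tool_pos: [0.5361, -0.062, 0.1757]
ee_rot: [0.002, -0.218, 0.976, 0.0]
ft_force: [0.5, -0.3, 0.4]
finger_gap: 0.06
```

```bash
python3 - <<'E'
from h import *
a=capture('top')[50:350,180:480];b=capture('side')[120:320,130:430]
cv2.imwrite('pics/f2.png',np.hstack([cv2.resize(a,(400,400)),cv2.copyMakeBorder(cv2.resize(b,(400,267)),0,133,0,0,0)]))
s=get_state();print(s['tool_pos'],s['t'])
E
```

```text
[ 0.53690033 -0.06153432  0.17529963] 4.675
```

View pics/f2.png

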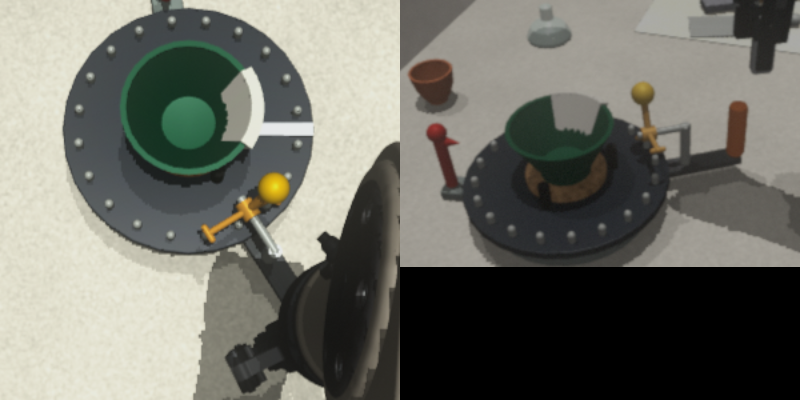

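```bash
python3 - <<'E'
from h import *
A=np.array([.717,.021]);
for n,uv,z in(('side',(383,198.5),.1),('top',(386.5,238),.089),('top',(365,204),.0825),('top',(384.5,190.5),.12)):
    P=back(n,uv,z)[:2];d=P-A;print(P,np.hypot(*d),np.arctan2(d[1],d[0]))
E
```

```text
[ 0.55000861 -0.08133572] 0.1958538356729122 -2.591799748350423
[ 0.6008724  -0.05071428] 0.13648647303448586 -2.5883705785216864
[ 0.64117547 -0.0279535 ] 0.09025410921248003 -2.5683057775623106
[ 0.64955257 -0.04649906] 0.09542158640193238 -2.3558118413840123
```

>>> servo_tool --commands '[[[0,-0.8,0,-0.8,80],[0,-0.8,0,-0.8,80],[0,-0.8,1.5,-0.8,80],[0,-0.8,3.0,-0.8,80],[0,-0.8,3.9,-0.8,80],[0,-0.8,3.9,-0.8,10],[0,-0.8,3.9,-0.8,10],[0,-0.8,3.9,-0.8,10],[0,-0.8,3.9,-0.8,10],[0,-0.8,3.9,-0.8,10]]]' --squeeze 20

```text
t: 5.92
tool_pos: [0.5469, -0.0844, 0.0591]
ee_rot: [0.002, -0.271, 0.962, -0.0]
ft_force: [-0.2, 0.3, 6.3]
finger_gap: 0.0216
```

>>> servo_tool --commands '[[[0,0,0,0,26],[-0.04,0.7,0,0.75,26],[-0.15,1.39,0,1.5,26],[-0.33,2.06,0,2.25,26],[-0.58,2.71,0,3.0,26],[-0.89,3.33,0,3.75,26],[-1.27,3.92,0,4.5,26],[-1.71,4.46,0,5.25,26],[-2.21,4.95,0,6.0,26],[-2.75,5.39,0,6.75,26],[-3.33,5.77,0,7.5,26],[-3.54,5.89,0,7.75,26],[-3.54,5.89,0,7.75,26]]]'

```text
t: 7.55
tool_pos: [0.5432, 0.1223, 0.0568]
ee_rot: [-0.0, 0.262, 0.965, -0.0]
ft_force: [-0.5, -0.8, -0.1]
finger_gap: 0.0261
```

```bash
cat > look.py <<'E'
from h import *
import sys
a=capture('top')[30:330,180:480];b=capture('side')[120:320,130:430]
cv2.imwrite(sys.argv[1],np.hstack([cv2.resize(a,(400,400)),cv2.copyMakeBorder(cv2.resize(b,(400,267)),0,133,0,0,0)]))
s=get_state();A=np.array([.717,.021]);d=s['tool_pos'][:2]-A
print(s['tool_pos'],s['t'],'r',np.hypot(*d),'lever',wrap(np.arctan2(d[1],d[0])+3.013),'toolx',wrap(2*np.arctan2(s['ee_rot'][2],s['ee_rot'][1])+3.013),s['ft_force'],s['qpos'])
E
python3 look.py pics/f3.png
```

```text
[0.54315349 0.12112922 0.05702488] 7.65 r 0.20062021282856204 lever -0.6511506491592041 toolx -0.6606878797961109 [-0.13226563 -0.2805253  -0.41983927] [-0.62490856  0.52120614  0.51431239  1.73675492 -0.30226769  0.96397085
  1.0455884 ]
```

View pics/f3.png

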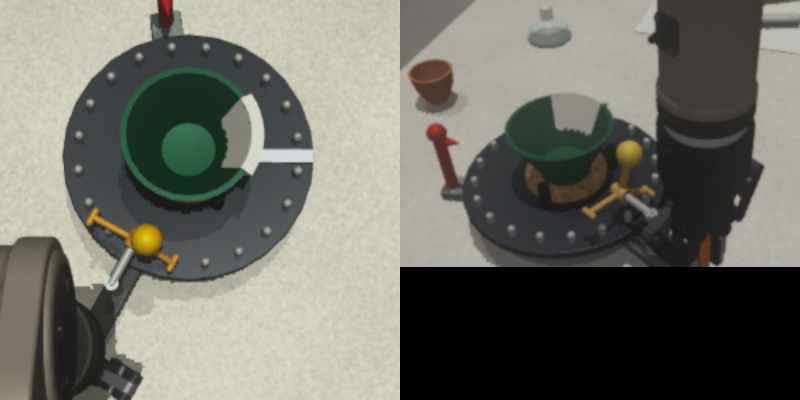

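>>> servo_tool --commands '[[[-0.03,-0.58,0,-0.63,26],[-0.1,-1.16,0,-1.25,26],[-0.23,-1.73,0,-1.88,26],[-0.4,-2.28,0,-2.5,26],[-0.62,-2.82,0,-3.13,26],[-0.89,-3.33,0,-3.75,26],[-1.21,-3.82,0,-4.38,26],[-1.56,-4.29,0,-5.0,26],[-1.95,-4.71,0,-5.63,26],[-2.38,-5.11,0,-6.25,26],[-2.84,-5.46,0,-6.88,26],[-3.33,-5.77,0,-7.5,26],[-3.85,-6.04,0,-8.13,26],[-4.39,-6.26,0,-8.75,26],[-4.94,-6.44,0,-9.38,26],[-4.94,-6.44,0,-9.38,26],[-4.94,-6.44,0,-9.38,26]]]'

```text
t: 9.78
tool_pos: [0.5724, -0.12, 0.0571]
ee_rot: [-0.0, -0.378, 0.926, 0.0]
ft_force: [1.3, 0.6, -0.3]
finger_gap: 0.0261
```

```bash
python3 look.py pics/f4.png
```

```text
[ 0.57261276 -0.11965516  0.05719933] 9.875 r 0.20157269232162056 lever 0.6437131906529223 toolx 0.6485171418189815 [ 0.05056763 -0.16984951  0.03324095] [-0.00574674  0.53872585  0.25721184  1.646784   -0.15805702  0.97707143
  2.65322353]
```

View pics/f4.png

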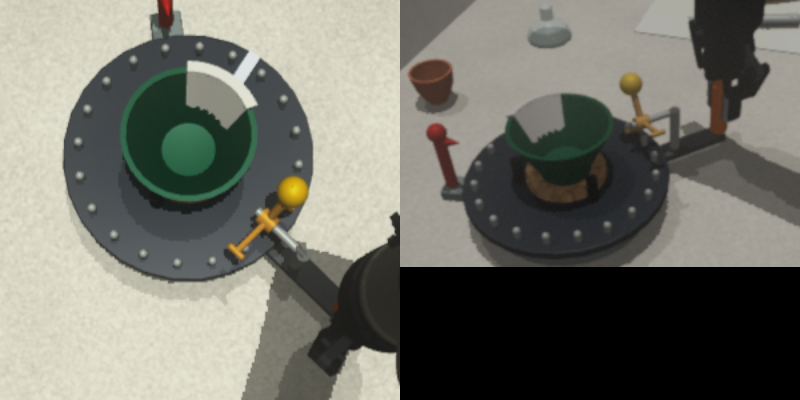

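>>> servo_tool --commands '[[[-0.04,0.7,0,0.75,26],[-0.15,1.39,0,1.5,26],[-0.33,2.06,0,2.25,26],[-0.58,2.71,0,3.0,26],[-0.89,3.33,0,3.75,26],[-1.27,3.92,0,4.5,26],[-1.71,4.46,0,5.25,26],[-2.21,4.95,0,6.0,26],[-2.75,5.39,0,6.75,26],[-3.33,5.77,0,7.5,26],[-3.54,5.89,0,7.75,26],[-3.54,5.89,0,7.75,26],[-3.54,5.89,0,7.75,26]]]'

```text
t: 11.5
tool_pos: [0.5246, 0.0801, 0.0573]
ee_rot: [-0.0, 0.152, 0.988, -0.0]
ft_force: [0.6, -0.1, 0.0]
finger_gap: 0.026
```

>>> servo_tool --commands '[[[-0.03,-0.58,0,-0.63,26],[-0.1,-1.16,0,-1.25,26],[-0.23,-1.73,0,-1.88,26],[-0.4,-2.28,0,-2.5,26],[-0.62,-2.82,0,-3.13,26],[-0.89,-3.33,0,-3.75,26],[-1.21,-3.82,0,-4.38,26],[-1.56,-4.29,0,-5.0,26],[-1.56,-4.29,0,-5.0,26],[-1.56,-4.29,0,-5.0,26]]]'

```text
t: 12.75
tool_pos: [0.5304, -0.0563, 0.0572]
ee_rot: [-0.0, -0.195, 0.981, 0.0]
ft_force: [1.0, 0.2, -0.4]
finger_gap: 0.0259
```

```bash
python3 look.py pics/f5.png
```

```text
[ 0.53046572 -0.05604129  0.05715015] 12.85 r 0.20181773743685974 lever 0.26308218955455764 toolx 0.2648784595875746 [-0.20476862 -0.79375663  0.50125191] [-0.18624315  0.45554693  0.34146186  1.79652648 -0.18573738  0.92167055
  2.20015366]
```

View pics/f5.png

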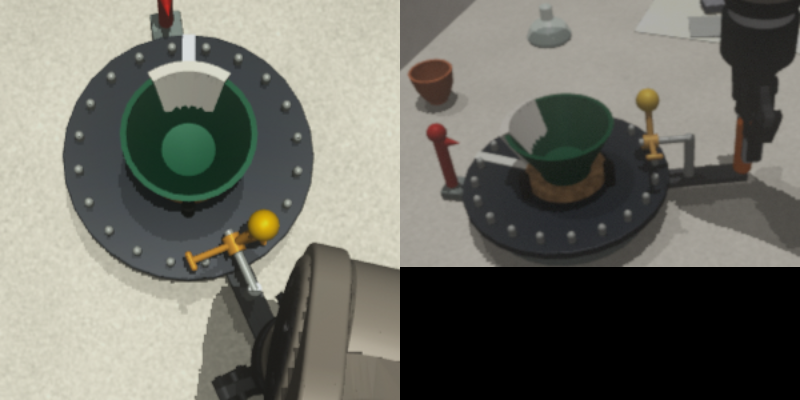

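>>> servo_tool --commands '[[[-0.01,-0.3,0,-0.33,26],[-0.03,-0.6,0,-0.65,26],[-0.07,-0.93,0,-1.0,26],[-0.07,-0.93,0,-1.0,26],[-0.07,-0.93,0,-1.0,26]]]'

```text
t: 13.48
tool_pos: [0.5436, -0.0807, 0.0572]
ee_rot: [0.0, -0.263, 0.965, 0.0]
ft_force: [-0.1, -0.0, 0.2]
finger_gap: 0.0259
```

```bash
python3 look.py pics/f6.png
```

```text
[ 0.54363257 -0.08074946  0.05733676] 13.575 r 0.20102044785139966 lever 0.4021393102516093 toolx 0.40484404328933365 [-0.39888849 -0.39232463 -0.4032159 ] [-0.11577799  0.48039119  0.3117678   1.75123822 -0.17696128  0.9372999
  2.37228288]
```

View pics/f6.png

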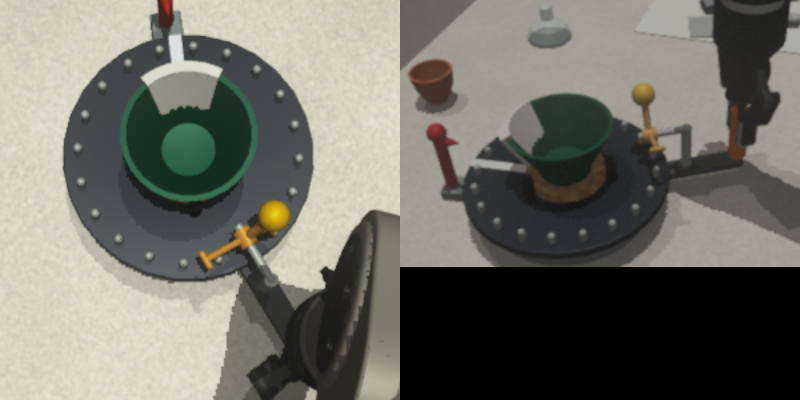

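>>> servo_tool --commands '[[[0,0,0,0,60],[0,0,0,0,60],[0,0,0,0,60],[0,0,-1.5,0,60],[0,0,-3.0,0,60],[0,0,-4.5,0,60],[1.5,-1.5,-4.5,0,60],[2.5,-3.0,-4.5,0,60],[3.0,-5,-4.5,0,60],[3.0,-5,-4.5,0,60],[3.0,-5,-4.5,0,60]]]'

```text
t: 14.95
tool_pos: [0.5423, -0.2556, 0.1918]
ee_rot: [-0.0, -0.263, 0.965, 0.001]
ft_force: [0.4, 0.7, 0.7]
finger_gap: 0.0597
```

```bash
python3 look.py pics/f7.png
```

```text
[ 0.54282216 -0.25394424  0.1921282 ] 15.05 r 0.325472356285211 lever 0.8775136126197989 toolx 0.4074743340281586 [ 0.61727032 -0.26400973 -0.11179822] [ 0.13187464  0.45194477  0.40712093  1.44385878 -0.18291589  1.28390414
  2.66124151]
```

View pics/f7.png

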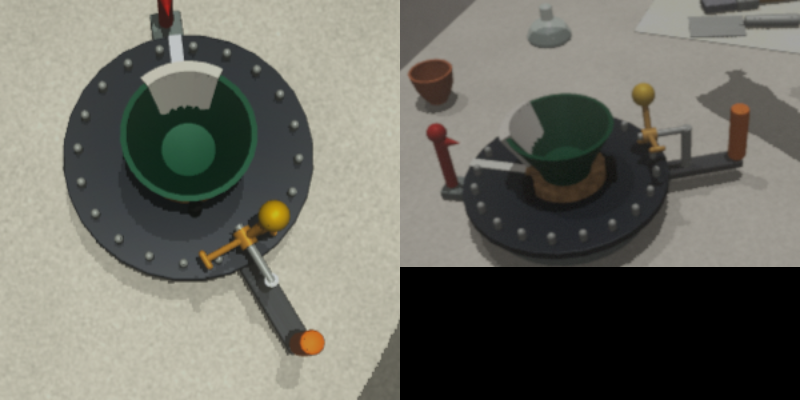

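```bash
python3 - <<'E'
from h import *
A=np.array([.717,.021])
P=back('top',(180+.75*175.5,30+.75*37),.046);d=P[:2]-A
print(P,np.hypot(*d),'turntable',np.arctan2(d[1],d[0])-.128)
E
```

```text
[0.8309832  0.03032123 0.046     ] 0.11436369303620358 turntable -0.04640435686660206
```

The lever is released and the gripper is clear. The stripe points at the post, and I measure the turntable at about -0.05 rad.

```bash
python3 -c "
from workcell import job_done;print(job_done())"
```

```text
the job is handed in; nothing more can be done
None
```

The white fill now faces the red index post. In the last picture I measured the turntable at about -0.05 rad, against the ±0.2 rad allowed, and I handed the job in at about 15 s.

- **Pawl:** I pushed it over by its yellow ball with the shut fingers. It still leaned the positive way in the last picture.
- **Lever:** I held the handle loosely and swung it back, forward, back and forward again. Pushing the pawl over also moved the lever about 0.1 rad, which I allowed for before gripping.
- **Drive:** The first forward swing lost close to a full pin spacing, and the second brought the fill round to the post.
- **Release:** The fingers are open and the arm is lifted clear to the side, touching nothing. The wheel stayed put after I let go.
- **Forces:** Wrist readings at the end of each move were only a few newtons; I saw no contact with the wheel, pins or bowl. I had no direct reading of contact force on them.

No check failed or disagreed.

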